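Seat the water filter and hold the service key turned

TASK

Change the water filter of the drinks station: pick up the white cartridge by its fin and press it down into the recess of the low steel filter base until its top is flush with the deck. Then take the service key out of its wooden rest, push it fully into the key switch beside the recess (the pins are sticky, so wiggle it if it catches), turn it a quarter turn clockwise as far as it goes, and finish while still holding the key turned. Leave the other breakfast things where they are.

Things in the scene. Friction and masses are not known exactly. Their poses are not given: they have to be found in the camera images.
- tea_jar: tall fixed iced-tea jar on a wire stand between the work places, 150 mm across, 400 high: carry things round its front. Its tap lever (about 200 mm high) reaches 125 mm from the origin towards the robot. Origin: under the stand, 24 mm nearer the robot than the jar's axis
- filter_base: low fixed filter base of the drinks station, 134 x 194 mm, steel deck at 60 mm height on a black foot; origin: centre of its underside. Recess and key switch lie side by side along its y axis, 97 mm apart: recess on the +y half, key switch on the -y half
- recess_mouth (a point): centre of the recess opening at deck level, axes as the base. The recess, 44 (x) x 64 (y) mm, takes the cartridge body with 2 mm play all round. A stiff ejector pad holds a cartridge merely set in 5 mm proud; about 6 to 8 N of push sinks the pad, which stays down, until the cartridge stands on ledges 30 mm below the deck
- lock_mouth (a point): centre of the key switch, on its upright turning axis, at the height of the cylinder's face (62 mm above the table); axes as the base. Key slot 18 x 7 mm, 33 mm deep, long side along the base's x when unturned, mouth bevelled 2 mm wider on its long sides. A fixed collar, 47 mm across, stands 1.5 mm above the face. Two sticky pins bulge into the slot's narrow ends, 13 and 20 mm down
- key_lock (a joint): turn of the key cylinder in rad: 0 at rest (as it starts), growing clockwise seen from above, stop at 1.5 (a quarter turn). A spring turns it back when let go (0.03 N m at 0, 0.12 N m at the stop). Pushed straight, the key catches on the sticky pins at 10 to 15 N and needs about 20 N; rocked 1 to 2 mm to and fro along the long side of the slot under a light push, it sets the pins back (they stay) and passes at less
- service_key: loose upright service key, 50 g, same either way round. Flat steel blade 16 (x) x 5 (y) mm, round nose 30 mm below the origin. Origin: on its axis under a round neck, 26 mm across, 5 high, that meets the cylinder's face (lock_mouth) when home. Above it a flat black bow 36 (x) x 11 (y) mm, 5 to 47 mm above the origin: grip across the 11 mm. About 0.15 rad turning play in the slot
- key_rest: fixed wooden block, 58 x 68 mm foot, 36 mm high, with an upright pocket 20 x 9 mm in its middle in which the key stands, neck on its top, key axes as the block's; origin: centre of its underside
- cartridge: loose white filter cartridge standing upright, about 100 g: body 40 mm (x) by 60 mm (y) by 30 mm high, on top a fin 10 mm (x) by 36 mm (y), from 30 to 64 mm above the underside, to grip across its 10 mm; the same either way round. Origin: centre of its underside
- honey_jar: glass honey jar with dark lid, 65 mm across, 86 tall (bystander); origin: centre of its underside
- pepper_shaker: glass shaker with grey cap, 44 mm across, 90 tall (bystander); origin: centre of its underside
- jam_tub: small portion tub of jam, 37 x 50 x 16 (bystander); origin: centre of its underside
- orange: orange, 74 mm across (bystander); origin: centre of its underside
Mind the look-alikes: they are no part of the job. What is shaped like the cartridge but black, purple or yellow is not meant.

How it is judged:
By the outcome, as a careful person would: the job done as asked, in the order asked, and still so for the second after the job is handed in, while the arm keeps its last pose, push and grip.
It also fails if it takes over 72 s, if anything falls off the work surface, if the arm or the gripper's body presses on something with over 40 N, if the wrist force passes 120 N, or if a joint passes its speed limit or range.

ROBOT

A 6-joint arm with a two-finger parallel gripper is mounted at the origin on a cart in front of the work surface, level with it; the furniture and walls round the work are solid. World frame = base frame: x ahead of the robot, y to its left, z up, the work surface at z = 0. Lengths are in m, angles in rad, forces in N, time in s.
With the tool pointing down it reaches from about 0.35 to 0.8 m from the base axis. Payload 7.3 kg.
Tool frame: the origin (TCP) lies on the front face of the gripper's body, between the roots of the fingers; the fingertips stand manip.tip_reach ahead of it and the grasp point (between the pads) lies 54 mm ahead of it (manip.tip_reach is the distance from the TCP to the fingertips, in m); z points along the fingers, y is the line along which they close (so a half turn about z gives the same grasp; the last joint's range is limited). The gripper opens to 85 mm and grips with 20 to 120 N. Pads are 22 mm wide; open, the fingers measure 114 mm over their backs; the gripper's body (76 mm by 85 mm) begins 54 mm behind the grasp point. The pads swing forward as they close: fully open they stand 13 mm farther back than shut.
Start: joints at [1.19, 0.342, 1.524, -0, 1.275, -0.146], TCP at [0.122, 0.511, 0.304] pointing down, gripper open.
Joint ranges: [-2.53, 2.53], [-0.77, 2.02], [0.04, 2.7], [-1, 4.14], [0.28, 2.66], [-3.11, 3.11]. Speed limits (rad/s): [2.57, 2.57, 3.14, 3.14, 3.14, 3.14].

INTERFACE

Orientations are given as a unit quaternion [w, x, y, z].
In Python, from rig import manip gives the robot as it stands. The module is installed in compiled form; this text tells all that it offers. Calls block until the motion is done:
- manip.move_ptp(position, orientation): joint-space move of the TCP to a pose.
- manip.line_to(position, orientation=None, feed=0.15): straight line of the TCP; orientation=None keeps the orientation; feed is the mean speed in m/s.
- manip.move_j(angles): joint-space move.
- manip.set_gripper(opening): finger opening in m; the grip force is fixed at half the most; returns when the fingers have stopped.
- manip.hold(seconds).
- manip.ik(position, orientation): joint angles nearest the present ones, or None.
- manip.read_state(): the state.
- manip.grab_frame(name): name is "side" or "top" or "wrist"; returns a dict with "img" (420x560x3 uint8, red, green, blue), "mtx" (3x3 intrinsics, pixels), "view" (4x4, takes a point from world to camera coordinates); the wrist camera has in their place "T_tool_cam" (4x4, takes a point from camera to tool coordinates, whose origin is the TCP and whose axes are the flange's). Camera axes: x right, y down, z forward; pixel columns grow to the right and rows downward; lengths in m; the calibration is good to about 2 mm. The wrist camera is an equidistant fisheye: a pixel r from the principal point sees the ray r / f radians off the axis. A picture is of the moment at which its call begins: read the wrist's pose just before it. There is no depth.
A pose or a line that the arm cannot do raises manip.IKError and nothing moves.
- manip.close_job(): hands the job in; it is judged then, once.
Trained networks look in a picture, given as the dict that the camera call returned (one of the last four; its "shot" number tells which), for a name from the list of things; names that differ only in an ending like _2 or _b are one class to them, and where a whole thing is asked for, a point or a joint stands for the part that bears it (a point fixed in the world has none). Each returns a list of dicts, best first, with "confidence" (0 to 1); they miss things now and then, are a little off and sometimes report something else, mostly with a low value. They report only what shows in the picture. A call takes as long as a camera call. They do not tell look-alikes from the thing itself.
- manip.search_frame(thing, picture): "pixel" ([column, row] in pixels, amid what is visible of it).
- manip.landmark_of(thing, picture): "pixel" ([column, row] in pixels: a listed point, or the origin of a listed thing).
The state is a dict: "time_s": time; "q": joint angles; "joint_vel": joint speeds; "tau": joint torques, N m; "position": TCP position; "tcp_rot": TCP orientation; "contact_force": force on the tool from outside, world axes, zero at the start; "moment": the same for the moment, N m; "grip_width": finger opening in m; "finger_force": force on a finger pad.
Only numpy, scipy, OpenCV 4.12 (cv2) and the standard library are available. Lean on these libraries where they do the work, as an engineer would, in place of code of your own. Each camera call takes 0.05 s, during which the arm holds its last target. There are 200 camera calls.

## Working session

There is one attempt and no reset: what is moved stays moved. The work goes in short steps, each a Python script; the robot and the scene stay as the last script left them, time stands still between calls to the robot, and variables do not carry over. Pictures are saved under pics/ and viewed, at most 10 in all, crops included, and the job is handed in when it is done.

```bash
mkdir -p pics
cat > h.py <<'E'
import numpy as np, cv2
from rig import manip
from scipy.spatial.transform import Rotation as R
def save(n,img): cv2.imwrite('pics/'+n,cv2.cvtColor(img,cv2.COLOR_RGB2BGR))
def rot():
    s=manip.read_state(); q=np.array(s['tcp_rot']); 
    return np.array(s['position']),(R.from_quat(q[[1,2,3,0]]).as_matrix() if q.size==4 else q.reshape(3,3))
def shot(name):
    p,M=rot(); f=manip.grab_frame(name); f['_p'],f['_M']=p,M; return f
def ray(f,px):
    K=f['mtx']; u=(px[0]-K[0][2])/K[0][0]; v=(px[1]-K[1][2])/K[1][1]
    if 'view' in f:
        V=np.array(f['view']); d=V[:3,:3].T@np.array([u,v,1]); o=-V[:3,:3].T@V[:3,3]
    else:
        th=np.hypot(u,v); k=np.sin(th)/th if th>1e-9 else 1
        T=np.array(f['T_tool_cam']); d=f['_M']@T[:3,:3]@np.array([u*k,v*k,np.cos(th)]); o=f['_p']+f['_M']@T[:3,3]
    return o,d/np.linalg.norm(d)
def atz(f,px,z):
    o,d=ray(f,px); return o+d*(z-o[2])/d[2]
def proj(f,P):
    K=np.array(f['mtx']); P=np.array(P)
    if 'view' in f:
        c=(np.array(f['view'])@np.r_[P,1])[:3]; return (K@c)[:2]/c[2]
    T=np.array(f['T_tool_cam']); c=T[:3,:3].T@(f['_M'].T@(P-f['_p'])-T[:3,3])
    th=np.arctan2(np.hypot(c[0],c[1]),c[2]); n=c[:2]/np.hypot(c[0],c[1])
    return np.array([K[0,2]+K[0,0]*th*n[0],K[1,2]+K[1,1]*th*n[1]])
def down(yaw):
    # tool z down, tool y (closing) along world dir (cos yaw, sin yaw)
    y=np.array([np.cos(yaw),np.sin(yaw),0]); z=np.array([0,0,-1.]); x=np.cross(y,z)
    q=R.from_matrix(np.c_[x,y,z]).as_quat(); return [q[3],q[0],q[1],q[2]]
E
python3 - <<'E'
from h import *
print(manip.read_state(),manip.tip_reach)
Z=dict(filter_base=0,recess_mouth=.06,lock_mouth=.062,service_key=.036,key_rest=0,cartridge=0,tea_jar=0,honey_jar=0,pepper_shaker=0,jam_tub=0,orange=0)
for c in ('top','side','wrist'):
    f=shot(c); save(c+'0.png',f['img'])
    print(c, f.get('view',f.get('T_tool_cam')),f['mtx'])
    for n,z in Z.items():
        for r in manip.landmark_of(n,f)[:5]: print(c,n,np.round(r['pixel']),round(r['confidence'],2),np.round(atz(f,r['pixel'],z),3))
print(manip.read_state()['time_s'])
E
```

```text
{'time_s': 0.0, 'q': array([ 1.18999241e+00,  3.42741143e-01,  1.52504963e+00,  3.70459025e-05,
        1.27536299e+00, -1.45995313e-01]), 'joint_vel': array([ 9.22926329e-05,  1.52812226e-03, -2.10133298e-03,  1.83182942e-04,
       -5.06201481e-05, -9.91092314e-05]), 'tau': array([ 5.43015649e-04, -4.33684123e+01, -2.46016484e+01, -1.13231163e-04,
        7.53492670e-03, -4.87317698e-05]), 'position': array([0.12200304, 0.510328  , 0.30320492]), 'tcp_rot': array([-2.20333480e-04,  1.17140107e-01,  9.93115092e-01, -7.49019505e-04]), 'contact_force': array([ 0.71593455, -0.32278102,  0.63279228]), 'moment': array([ 0.0385144 , -0.04318982,  0.02183571]), 'finger_force': 0.0, 'grip_width': 0.08528319691820523} 0.0726
top [[-0.01305445 -0.99985932 -0.0105323  -0.11365829]
 [-0.9893891   0.01444062 -0.1445707   0.54097071]
 [ 0.14470245  0.00853325 -0.98943842  1.23482782]
 [ 0.          0.          0.          1.        ]] [[416.58751101   0.         277.34358624]
 [  0.         416.58751101 212.0414764 ]
 [  0.           0.           1.        ]]
top filter_base [169. 236.] 0.72 [0.47
[... 1727 characters left out ...]
 [0.645 0.023 0.   ]
side jam_tub [323. 224.] 0.66 [ 0.396 -0.188  0.   ]
side orange [286. 190.] 0.51 [ 0.649 -0.465  0.   ]
wrist [[-2.54298617e-04 -9.48738653e-01 -3.16061551e-01  8.08083642e-02]
 [ 9.99999784e-01 -4.98428282e-05 -6.54969715e-04  1.64263804e-03]
 [ 6.05641683e-04 -3.16061650e-01  9.48738461e-01 -7.02574653e-02]
 [ 0.00000000e+00  0.00000000e+00  0.00000000e+00  1.00000000e+00]] [[325.1922621    0.         279.18813948]
 [  0.         325.1922621  210.63533931]
 [  0.           0.           1.        ]]
wrist cartridge [  5. 374.] 0.9 [ 0.423 -0.259  0.   ]
wrist pepper_shaker [ 20. 362.] 0.53 [ 0.378 -0.147  0.   ]
wrist jam_tub [ 21. 361.] 0.46 [ 0.374 -0.139  0.   ]
1.8
```

Run:
```python
import cv2
a=cv2.imread('pics/top0.png'); cv2.imwrite('pics/top0c.png',cv2.resize(a[140:320,110:460],None,fx=2.28,fy=2.28,interpolation=cv2.INTER_CUBIC))
```

```text
(no output)
```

View pics/top0c.png

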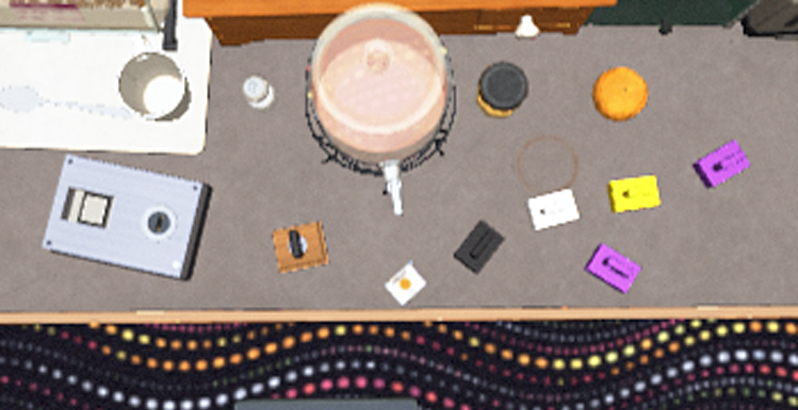

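View pics/side0.png

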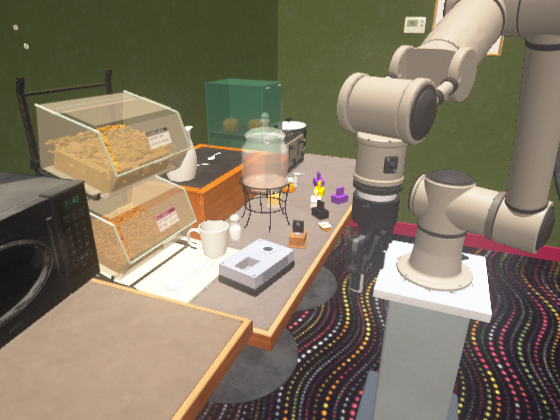

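```bash
cat > s1.py <<'E'
from h import *
import pickle
f=manip.grab_frame('top')
c=lambda u,v:(u/2.28+110,v/2.28+140)
print('lever',atz(f,c(398,210),.2),'jar axis top',atz(f,c(378,72),.38), 'knob',atz(f,c(378,58),.4))
P=[atz(f,c(*p),.06)[:2] for p in ((71,162),(208,187),(177,266),(46,243))]
print('holes',np.round(P,3),'centre',np.mean(P,0),'xaxis',np.degrees(np.arctan2(*(P[0]-P[3]+P[1]-P[2])[::-1])),'yaxis',np.degrees(np.arctan2(*(P[0]-P[1]+P[3]-P[2])[::-1])))
S=[(.40,.16,.33),(.38,-.02,.33),(.46,-.345,.27)]
for i,p in enumerate(S):
    manip.move_ptp(p,down(0.))
    g=shot('wrist'); save(f'w{i}.png',g['img']); pickle.dump(g,open(f'w{i}.pkl','wb'))
    for n,z in dict(filter_base=0,recess_mouth=.06,lock_mouth=.062,service_key=.036,key_rest=0,cartridge=0).items():
        for r in manip.landmark_of(n,g)[:3]: print(i,n,np.round(r['pixel']),round(r['confidence'],2),np.round(atz(g,r['pixel'],z),3))
print(manip.read_state()['time_s'],manip.read_state()['q'])
E
python3 s1.py
python3 - <<'E'
import cv2,numpy as np
a=[cv2.imread(f'pics/w{i}.png') for i in range(3)]
cv2.imwrite('pics/w01.png',cv2.resize(np.vstack([np.hstack(a[:2]),np.hstack([a[2],a[2]*0])]),(800,600),interpolation=cv2.INTER_AREA))
E
```

```text
lever [ 0.46182002 -0.14091646  0.2       ] jar axis top [ 0.5819467  -0.12176044  0.38      ] knob [ 0.59096194 -0.1221578   0.4       ]
holes [[0.545 0.29 ]
 [0.509 0.107]
 [0.406 0.146]
 [0.439 0.319]] centre [0.47488772 0.21554843] xaxis -18.007667519965544 yaxis 79.10774367596329
0 filter_base [339. 124.] 0.7 [0.474 0.222 0.   ]
0 recess_mouth [357.  85.] 0.6 [0.482 0.267 0.06 ]
0 lock_mouth [338. 173.] 0.77 [0.464 0.173 0.062]
0 service_key [301. 303.] 0.98 [ 0.43  -0.009  0.036]
0 key_rest [300. 286.] 0.91 [ 0.43  -0.004  0.   ]
1 filter_base [324. 170.] 0.41 [ 0.438 -0.017  0.   ]
1 recess_mouth [466. 133.] 0.16 [0.599 0.045 0.06 ]
1 lock_mouth [358.   7.] 0.86 [0.463 0.174 0.062]
1 service_key [324. 169.] 0.81 [ 0.432 -0.008  0.036]
1 key_rest [320. 163.] 0.93 [ 0.433 -0.007  0.   ]
1 cartridge [332. 364.] 0.77 [ 0.472 -0.347  0.   ]
1 cartridge [308. 317.] 0.6 [ 0.424 -0.241  0.   ]
2 cartridge [226. 252.] 0.98 [ 0.399 -0.426  0.   ]
2 cartridge [247.  91.] 0.81 [ 0.428 -0.245  0.   ]
2 cartridge [336. 350.] 0.7 [ 0.541 -0.582  0.   ]
6.575 [-7.75793390e-01  4.59931053e-01  1.43563902e+00  5.18515068e-05
  1.24546841e+00 -7.76701722e-01]
```

View pics/w01.png

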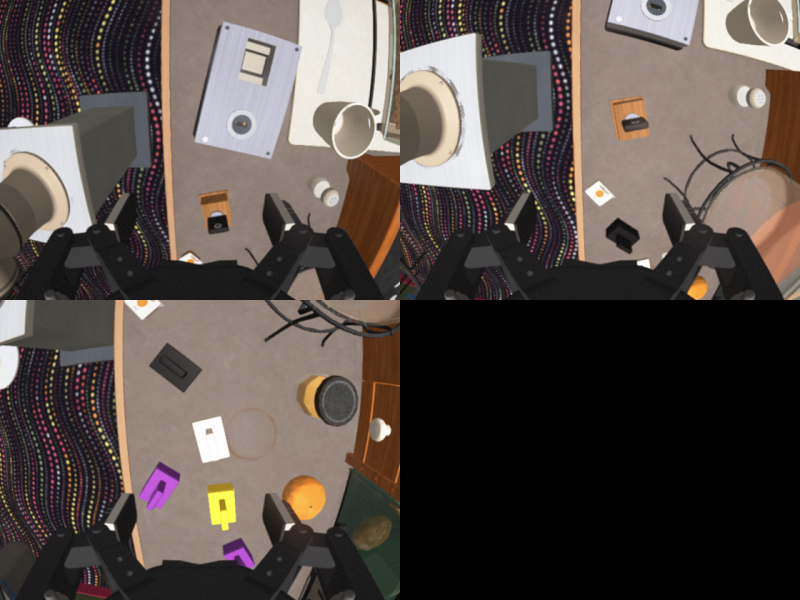

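```bash
cat > fit.py <<'E'
from h import *
import pickle
from scipy.optimize import minimize
def box(x0,y0,z0,z1): return np.array([[sx*x0/2,sy*y0/2,z] for sx in(1,-1) for sy in(1,-1) for z in(z0,z1)])
def fit(g,mask,boxes,x):
    S=4
    def cost(v):
        m=np.zeros((420*S,560*S),np.uint8); c,s=np.cos(v[2]),np.sin(v[2])
        for b in boxes:
            w=np.c_[b[:,0]*c-b[:,1]*s+v[0],b[:,0]*s+b[:,1]*c+v[1],b[:,2]]
            q=np.array([proj(g,p) for p in w])*S+S/2
            cv2.fillConvexPoly(m,cv2.convexHull(q.astype(np.int32)),255)
        m=cv2.resize(m,(560,420),interpolation=cv2.INTER_AREA)/255.
        return np.abs(m-mask).sum()/mask.sum()
    r=minimize(cost,x,method='Nelder-Mead',options=dict(initial_simplex=[x]+[np.add(x,d) for d in ((.012,0,0),(0,.012,0),(0,0,.2))],xatol=1e-4,fatol=1e-4))
    return np.round(r.x,4),round(r.fun,3)
def blob(m,px):
    n,l,st,_=cv2.connectedComponentsWithStats(m.astype(np.uint8)); k=l[int(px[1]),int(px[0])]; assert k>0
    o=(l==k).astype(np.uint8); cs,_=cv2.findContours(o,cv2.RETR_EXTERNAL,2); cv2.drawContours(o,cs,-1,1,-1); return o.astype(float)
CART=[box(.04,.06,0,.03),box(.01,.036,.03,.064)]
def hs(g): return cv2.cvtColor(g['img'],cv2.COLOR_RGB2HSV).astype(int)
E
python3 - <<'E'
from fit import *
g=pickle.load(open('w2.pkl','rb')); h=hs(g)
print(h[195,294],h[205,285],h[195,330])
m=(h[...,1]<45)&(h[...,2]>165); b=blob(m,(285,205)); print(b.sum()); ys,xs=np.where(b); print(xs.min(),xs.max(),ys.min(),ys.max())
for y in(.2,-.1): print('cart',fit(g,b,CART,[.482,-.349,y]))
g=pickle.load(open('w0.pkl','rb')); h=hs(g); print(h[130,310],h[60,330])
m=(h[...,1]<70)&(h[...,2]>140); b=blob(m,(305,130)); ys,xs=np.where(b); print(b.sum(),xs.min(),xs.max(),ys.min(),ys.max())
print('deck',fit(g,b,[box(.134,.194,.06,.06)],[.474,.219,-.22]))
E
```

```text
[  0   0 254] [  0   0 254] [ 12  42 159]
2514.0
269 322 162 228
cart (array([ 0.4778, -0.3507,  0.2547]), np.float64(0.094))
cart (array([ 0.4778, -0.3512,  0.2263]), np.float64(0.093))
[124  18 212] [123  15 203]
80745.0 239 559 0 375
deck (array([0.4532, 0.219 , 0.1611]), np.float64(0.734))
```

Run:
```python
import cv2,numpy as np
a=cv2.imread('pics/w2.png')[130:260,200:370];b=cv2.imread('pics/w0.png')[20:240,250:440]
cv2.imwrite('pics/z.png',np.hstack([cv2.resize(x,(390,int(390*x.shape[0]/x.shape[1])),interpolation=2)[:298] for x in(a,b)]))
```

```text
(no output)
```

View pics/z.png

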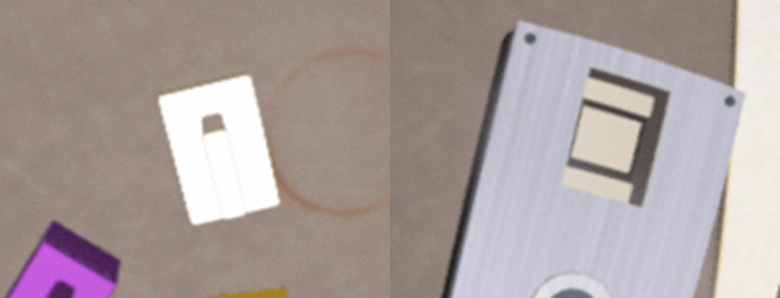

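Run:
```python
from fit import *
g=pickle.load(open('w0.pkl','rb')); h=hs(g)
m=(abs(h[...,0]-122)<10)&(h[...,1]>8)&(h[...,1]<60)&(h[...,2]>140); 
m=cv2.morphologyEx(m.astype(np.uint8),cv2.MORPH_OPEN,np.ones((5,5)));b=blob(m,(305,130)); ys,xs=np.where(b); print(b.sum(),xs.min(),xs.max(),ys.min(),ys.max())
print('deck',fit(g,b,[box(.134,.194,.06,.06)],[.474,.219,-.22]))
print(manip.ik((.477,-.351,.19),down(.24)),manip.ik((.477,-.351,.06),down(.24)))
manip.move_ptp((.477,-.351,.16),down(.24))
g=shot('wrist'); save('w3.png',g['img']); pickle.dump(g,open('w3.pkl','wb'))
px=proj(g,(.475,-.35,.03)); h=hs(g); print(px)
m=(h[...,1]<30)&(h[...,2]>200)
cv2.imwrite('pics/m3.png',m*255)
r=manip.landmark_of('cartridge',g); print([(q['pixel'],q['confidence'],atz(g,q['pixel'],0)) for q in r[:2]])
try:
  b=blob(m,px);print(b.sum(),fit(g,b,CART,[.477,-.351,.24]))
except Exception as e: print(repr(e))
```

```text
19073.0 274 419 31 219
deck (array([ 0.4773,  0.2194, -0.2218]), np.float64(0.095))
[-7.63748457e-01  5.70019623e-01  1.48595127e+00 -4.44089210e-16
  1.08562176e+00 -1.00374846e+00] [-7.63748457e-01  7.44519212e-01  1.58236640e+00 -4.44089210e-16
  8.14707043e-01 -1.00374846e+00]
[274.69426011 230.23629991]
[([278.1, 216.5], 0.92, array([ 0.47731534, -0.35039129,  0.        ])), ([273.1, 334.7], 0.77, array([ 0.4996813, -0.4625024,  0.       ]))]
4999.0 (array([ 0.4785, -0.3533,  0.2465]), np.float64(0.145))[ WARN:0@3.397] global loadsave.cpp:1063 imwrite_ Unsupported depth image for selected encoder is fallbacked to CV_8U.
```

View pics/w3.png

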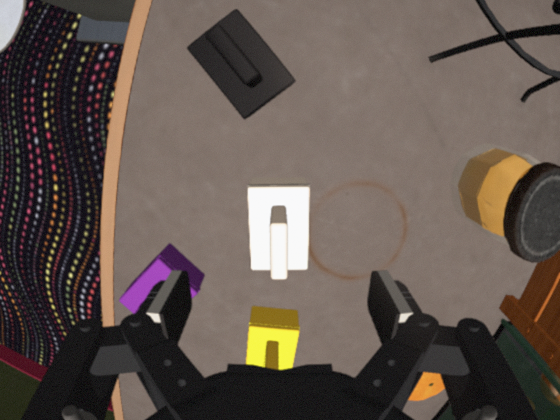

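Run:
```python
from fit import *
g=pickle.load(open('w3.pkl','rb'))
P=np.array([atz(g,p,.03) for p in((248,186),(310,186),(310,270),(248,270))]); print(P.round(4),P.mean(0))
print('fin top end',atz(g,(279.5,277),.064),atz(g,(279.5,207),.064))
C=P.mean(0)[:2]; yaw=.243
print(np.diff(P,axis=0))
manip.set_gripper(.05)
manip.move_ptp((*C,.15),down(yaw))
manip.line_to((*C,.107),feed=.06)
s0=manip.read_state()
manip.set_gripper(0.0)
s=manip.read_state(); print(s['grip_width'],s['finger_force'],s['contact_force'],s['position'],s['time_s'])
manip.line_to((*C,.17),feed=.1)
s=manip.read_state(); print(s['grip_width'],s['finger_force'],s['contact_force']-s0['contact_force'])
g=shot('wrist'); save('w4.png',g['img']); pickle.dump(g,open('w4.pkl','wb'))
```

```text
[[ 0.4514 -0.3245  0.03  ]
 [ 0.4899 -0.3152  0.03  ]
 [ 0.5061 -0.3736  0.03  ]
 [ 0.4637 -0.3839  0.03  ]] [ 0.47777998 -0.34931946  0.03      ]
fin top end [ 0.48190186 -0.3649145   0.064     ] [ 0.47167285 -0.32284561  0.064     ]
[[ 0.03844597  0.00933653  0.        ]
 [ 0.01627689 -0.0584422   0.        ]
 [-0.04241399 -0.01031102  0.        ]]
0.008924028296245105 61.51019811630249 [-0.18120178 -0.13305251 -0.6195193 ] [ 0.47774943 -0.34930227  0.1070089 ] 9.2
0.00916070325740802 61.511067152023315 [-0.18708232 -0.30040803 -1.21908435]
```

View pics/w4.png

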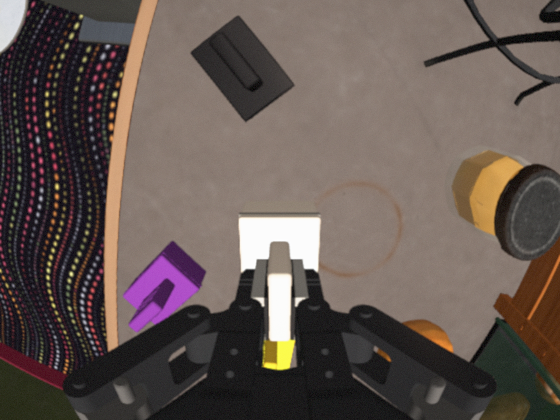

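Run:
```python
from fit import *
g=pickle.load(open('w4.pkl','rb'))
def tool(g,px,zt):
    P=atz(g,px,g['_p'][2]-zt); return g['_M'].T@(P-g['_p'])
print([tool(g,p,.077).round(4) for p in((239,213),(321,213))],tool(g,(280,242),.043).round(4))
g=pickle.load(open('w0.pkl','rb'))
P=np.array([atz(g,p,.06)[:2] for p in((347.9,53.1),(385.9,64.3),(372.3,120.8),(333.3,110.1))]); print(P,P.mean(0))
manip.move_ptp((.36,-.27,.34),down(.24))
manip.move_ptp((.385,-.12,.35),down(.1))
manip.move_ptp((.39,.08,.34),down(-.222))
manip.move_ptp((.466,.169,.26),down(-.222))
g=shot('wrist'); save('w5.png',g['img']); pickle.dump(g,open('w5.pkl','wb'))
for n in('recess_mouth','lock_mouth'):
    for r in manip.landmark_of(n,g)[:2]: print(n,r,atz(g,r['pixel'],.06))
s=manip.read_state();print(s['time_s'],s['grip_width'],s['position'],s['contact_force'])
cv2.imwrite('pics/w5c.png',cv2.resize(cv2.imread('pics/w5.png')[0:250,170:450],None,fx=2.4,fy=2.4,interpolation=2))
```

```text
[array([ 0.0322, -0.0182,  0.077 ]), array([0.0322, 0.0212, 0.077 ])] [0.0321 0.0014 0.043 ]
[[0.47144105 0.30166515]
 [0.51308152 0.29289114]
 [0.4993324  0.23053328]
 [0.45667961 0.24003632]] [0.48513364 0.26628147]
recess_mouth {'pixel': [273.4, 84.7], 'confidence': 0.73} [0.48420751 0.26657699 0.06      ]
lock_mouth {'pixel': [282.9, 340.6], 'confidence': 0.65} [0.4361692  0.01544576 0.06      ]
lock_mouth {'pixel': [274.3, 196.4], 'confidence': 0.57} [0.46370111 0.17401381 0.06      ]
13.175 0.00921154818983499 [0.46622121 0.16778015 0.26124381] [-0.22018252  0.50512738 -0.04665351]
```

View pics/w5c.png

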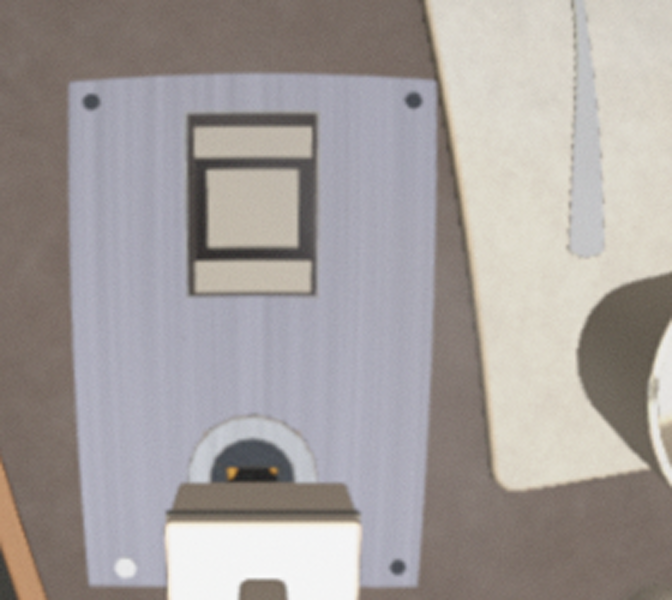

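Run:
```python
from fit import *
g=pickle.load(open('w5.pkl','rb'))
def tool(g,px,zt):
    P=atz(g,px,g['_p'][2]-zt); return g['_M'].T@(P-g['_p'])
print(tool(pickle.load(open('w4.pkl','rb')),(280,242),.077))
P=np.array([atz(g,p,.06) for p in((248.3,47.5),(302.1,47.5),(301.7,123.3),(248.3,123.3))]); print(P.round(4)); 
d=(P[0]+P[1]-P[2]-P[3])[:2]; e=(P[1]+P[2]-P[0]-P[3])[:2]/2; yx=np.arctan2(-d[0],d[1]); print('size',np.linalg.norm(d)/2,np.linalg.norm(e),'yaw',yx,np.arctan2(e[1],e[0]))
c=np.mean([tool(g,p,.077) for p in((239.6,214.2),(319.6,214.2))],0)-[.03,0,0]; print('cart in tool',c)
c[2]=0
T=(P.mean(0)-g['_M']@c)[:2]; print('recess',P.mean(0),'T',T)
np.save('T.npy',T)
manip.move_ptp((*T,.22),down(-.222)); manip.line_to((*T,.173),feed=.08)
g=shot('wrist'); save('w6.png',g['img']); pickle.dump(g,open('w6.pkl','wb'))
s=manip.read_state();print(s['time_s'],s['grip_width'],s['position'],s['contact_force'])
cv2.imwrite('pics/w6c.png',cv2.resize(cv2.imread('pics/w6.png')[130:290,180:380],None,fx=3.7,fy=3.7,interpolation=2))
```

```text
[0.01700363 0.00151481 0.07701346]
[[0.4714 0.3021 0.06  ]
 [0.5139 0.2922 0.06  ]
 [0.4998 0.2303 0.06  ]
 [0.4569 0.2401 0.06  ]]
size 0.06361328193142103 0.043792473589130354 yaw -0.2264342220367468 -0.22632091962222098
cart in tool [0.00195337 0.00067106 0.07696917]
recess [0.48548635 0.26615745 0.06      ] T [0.4844003  0.26440061]
14.4667 0.0093231789290848 [0.48476238 0.26440927 0.17358217] [ 0.31131259  0.05252919 -0.44719185]
```

View pics/w6c.png

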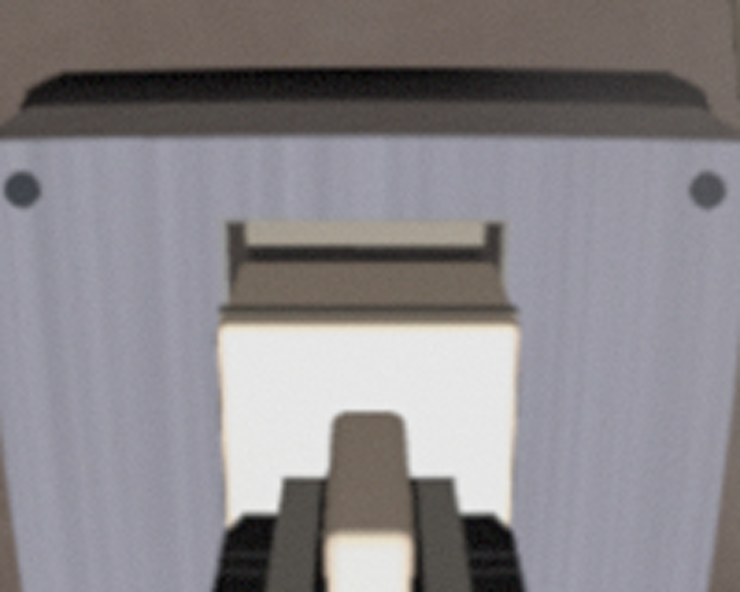

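Run:
```python
from fit import *
g=pickle.load(open('w6.pkl','rb'))
def tool(px,zt):
    px=(180+px[0]/3.7,130+px[1]/3.7); P=atz(g,px,g['_p'][2]-zt); return g['_M'].T@(P-g['_p'])
a=[tool(p,.107) for p in((240,262),(498,262))]; b=[tool(p,g['_p'][2]-.06) for p in((222,222),(505,222))]
print(a,b,np.mean(b,0)-np.mean(a,0)); print(rot()[0])
```

```text
[array([ 0.02965361, -0.01913863,  0.10700073]), array([0.029639  , 0.02070036, 0.10702826])] [array([ 0.03435188, -0.02252701,  0.11344198]), array([0.03432891, 0.02234666, 0.11347299])] [ 0.00469409 -0.00087104  0.00644299]
[0.48476238 0.26440927 0.17358217]
```

```bash
cat > ins.py <<'E'
from h import *
def cf(): 
    return np.array(manip.read_state()['contact_force'])
E
python3 - <<'E'
from ins import *
T=np.load('T.npy'); M=rot()[1]
T=T+(M@[.001,-.0006,0])[:2]; np.save('T2.npy',T)
manip.line_to((*T,.173),feed=.05); manip.hold(.15)
f0=cf(); print(f0,rot()[0],T)
z=.173
while z>.1372:
    z-=.002 if z>.1425 else .001
    manip.line_to((*T,z),feed=.03)
    f=cf()-f0; p=rot()[0]; print(round(z,4),p.round(4),f.round(1))
    if abs(f[2])>6 and z>.146 or np.hypot(*f[:2])>8: break
print(manip.read_state()['time_s'],manip.read_state()['grip_width'])
E
```

```text
[ 0.35265415  0.19411128 -2.16488184] [0.48405192 0.26556643 0.17312663] [0.4840354  0.26550825]
0.171 [0.4839 0.2655 0.1708] [ 0.4 -0.9  0.8]
0.169 [0.484  0.2655 0.1688] [-0.2 -0.9  0.7]
0.167 [0.484  0.2655 0.1668] [-0.8 -0.2  0.9]
0.165 [0.484  0.2655 0.1649] [-0.4  0.1  1.4]
0.163 [0.484  0.2655 0.1629] [-0.2  0.1  1.3]
0.161 [0.484  0.2655 0.1608] [-0.9 -0.2  1.3]
0.159 [0.4839 0.2655 0.1589] [-1.  -0.1  0.7]
0.157 [0.4839 0.2655 0.1568] [-0.1  0.2  2.3]
0.155 [0.484  0.2655 0.1549] [-1.1 -1.3  0.9]
0.153 [0.484  0.2655 0.1528] [ 0.2 -0.9  1.4]
0.151 [0.4839 0.2655 0.1509] [-0.6 -0.4  1.1]
0.149 [0.484  0.2655 0.1489] [-0.1  0.   1.1]
0.147 [0.484  0.2655 0.1468] [-0.9 -0.8  1.7]
0.145 [0.484  0.2655 0.1449] [0.4 1.  1.3]
0.143 [0.484  0.2655 0.1429] [ 0.  -1.1  0.6]
0.141 [0.4842 0.2656 0.1411] [-0.5  0.4  2. ]
0.14 [0.4842 0.2656 0.1403] [-0.9 -0.2  5.2]
0.139 [0.4842 0.2656 0.1392] [-0.2 -0.2  7.1]
0.138 [0.4842 0.2656 0.1381] [-0.8 -0.2  6.2]
0.137 [0.4842 0.2655 0.137 ] [0.3 0.6 5.8]
19.8667 0.009035044842454067
```

Run:
```python
from ins import *
import pickle
T=np.load('T2.npy'); f0=np.array([.35,.19,-1.3]); z=.137
while z>.1325:
    z-=.0005; manip.line_to((*T,z),feed=.03); f=cf()-f0; p=rot()[0]
    print(round(z,4),p[2].round(4),f.round(1))
    if f[2]>18: break
manip.set_gripper(.05)
manip.line_to((*T,.22),feed=.15)
g=shot('wrist'); save('w7.png',g['img']); pickle.dump(g,open('w7.pkl','wb'))
manip.move_ptp((.40,.08,.28),down(-.1))
manip.move_ptp((.425,-.015,.20),down(0))
k=shot('wrist'); save('w8.png',k['img']); pickle.dump(k,open('w8.pkl','wb'))
for n,z in(('service_key',.036),('key_rest',0)):
    for r in manip.landmark_of(n,k)[:2]: print(n,r,atz(k,r['pixel'],z))
print(manip.read_state()['time_s'],manip.read_state()['grip_width'])
a=[cv2.imread(f'pics/w{i}.png') for i in(7,8)]
cv2.imwrite('pics/w78.png',np.hstack([cv2.resize(x[80:330,190:390],(400,500),interpolation=2) for x in a]))
```

```text
0.1365 0.1369 [-1.1 -0.7  7.7]
0.136 0.1369 [-1.6 -0.6 12.2]
0.1355 0.1369 [-3.  -0.4 15.4]
0.135 0.1369 [-5.1 -2.5 19.5]
service_key {'pixel': [288.5, 211.9], 'confidence': 0.98} [ 0.43300789 -0.01051633  0.036     ]
service_key {'pixel': [497.5, 146.3], 'confidence': 0.34} [0.61034192 0.04766153 0.036     ]
key_rest {'pixel': [286.2, 193.9], 'confidence': 0.65} [ 0.43191804 -0.00630339  0.        ]
23.6833 0.05030514083445512
```

View pics/w78.png

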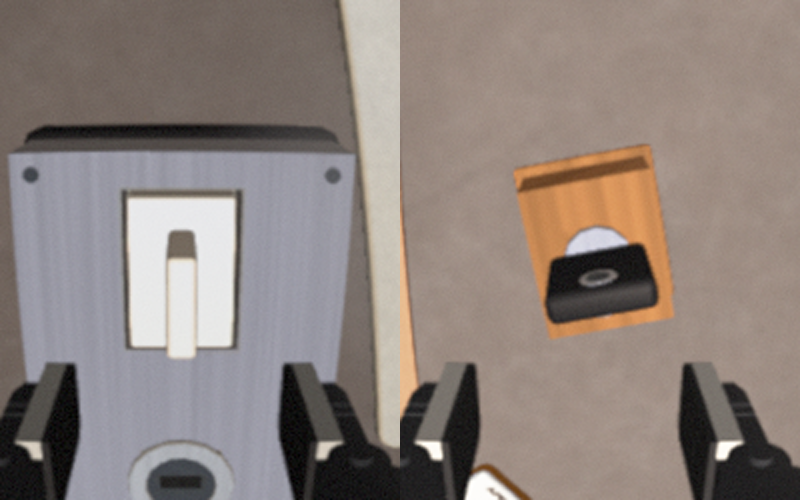

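Run:
```python
from fit import *
k=pickle.load(open('w8.pkl','rb'))
c=lambda x,y:(190+(x-400)/2,80+y/2)
for nm,L,z in(('bowtop',((548,297),(655,277),(657,305),(553,322)),.083),('block',((515,170),(650,147),(673,318),(548,337)),.036)):
    P=np.array([atz(k,c(*p),z)[:2] for p in L]); e=P[1]+P[2]-P[0]-P[3]; d=P[0]+P[1]-P[2]-P[3]
    print(nm,P.round(4).tolist(),P.mean(0),np.arctan2(e[1],e[0]),np.arctan2(-d[0],d[1]),np.linalg.norm(e)/2,np.linalg.norm(d)/2)
```

```text
bowtop [[0.4166, -0.0055], [0.4495, 0.0011], [0.4505, -0.0082], [0.418, -0.0139]] [ 0.4336887  -0.00665041] 0.18492453569103634 0.135495295248825 0.033278452138068744 0.008951094310437935
block [[0.4028, 0.0257], [0.452, 0.0342], [0.4632, -0.0331], [0.4138, -0.0412]] [ 0.43296553 -0.00358529] 0.16666725432251042 0.1646297620938075 0.049980205385059887 0.06801085768144527
```

Run:
```python
from ins import *
import pickle
C=(.4335,-.006); o=down(.167+np.pi/2)
manip.set_gripper(.045)
manip.move_ptp((*C,.17),o); manip.line_to((*C,.116),feed=.08); manip.hold(.1)
f0=cf(); manip.set_gripper(0.)
s=manip.read_state(); print(s['grip_width'],s['finger_force'],s['position'],(s['contact_force']-f0).round(1),np.round(s['moment'],2))
z=.116
for z in(.126,.15,.18): 
    manip.line_to((*C,z),feed=.08); print((cf()-f0).round(1),manip.read_state()['grip_width'])
manip.move_ptp((.40,.10,.25),down(1.349))
g=shot('wrist'); save('w9.png',g['img']); pickle.dump(g,open('w9.pkl','wb'))
for n in('lock_mouth','service_key'):
    for r in manip.landmark_of(n,g)[:2]: print(n,r,atz(g,r['pixel'],.062))
print(manip.read_state()['time_s'],manip.read_state()['q'])
```

```text
0.01048046669303932 59.270222783088684 [ 0.43377886 -0.00635331  0.11636385] [-0.6 -3.6  2.1] [-0.6   0.14  0.07]
[ 1.4 -4.4  0.4] 0.010465436935913284
[-0.1  0.8 -0.7] 0.010314171755991013
[ 1.2  1.5 -1.1] 0.010298981032516372
lock_mouth {'pixel': [367.3, 251.7], 'confidence': 0.97} [0.46014804 0.16896225 0.062     ]
lock_mouth {'pixel': [71.2, 216.9], 'confidence': 0.34} [ 0.36693682 -0.10014485  0.062     ]
service_key {'pixel': [275.9, 265.6], 'confidence': 0.98} [0.45481338 0.08595069 0.062     ]
28.8083 [ 5.66287819e-02  1.97689998e-01  1.89419824e+00 -2.16267828e-04
  1.05159702e+00 -1.29176545e+00]
```

View pics/w9.png

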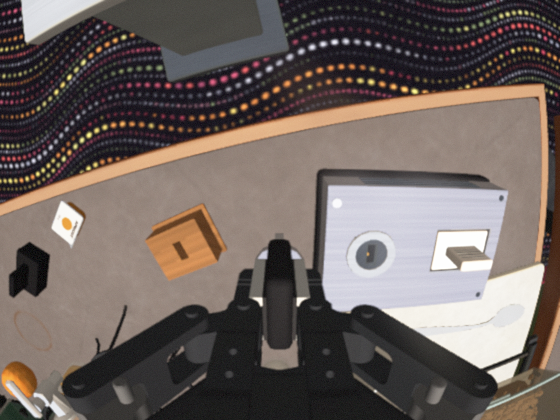

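Run:
```python
from fit import *
L=np.array([.4637,.1716]); bx=np.array([np.cos(-.2264),np.sin(-.2264)])
manip.move_ptp((*(L+.075*bx),.25),down(np.pi/2-.2264)); manip.hold(.2)
g=shot('wrist'); save('w10.png',g['img']); pickle.dump(g,open('w10.pkl','wb'))
for r in manip.landmark_of('lock_mouth',g)[:2]: print(r,atz(g,r['pixel'],.062))
px=proj(g,(*L,.062)); print(px, rot()[0],manip.read_state()['time_s'])
V=g['img'].mean(2).astype(int); u,v=np.round(px).astype(int)
print('lock cols from',u-44,'rows from',v-40)
for r in range(v-40,v+41,3): print(r,' '.join('%3d'%x for x in V[r,u-44:u+45:3]))
print('key')
for r in range(190,300,4): print(r,' '.join('%3d'%x for x in V[r,235:328:3]))
```

```text
{'pixel': [383.2, 114.6], 'confidence': 0.18} [0.48060901 0.254898   0.062     ]
[278.26312648 114.12647625] [0.53631023 0.15436903 0.25047056] 29.75
lock cols from 234 rows from 74
74 158 155 155 156 156 157 159 157 157 156 155 156 157 159 156 157 157 160 153 162 158 158 157 156 156 156 159 155 158 156
77 159 157 156 158 156 158 157 158 156 156 158 157 156 158 155 154 157 155 156 156 155 155 156 155 153 155 155 155 157 155
80 154 154 156 156 155 156 157 157 155 157 155 156 154 157 157 157 155 157 156 153 154 154 153 154 155 153 156 156 155 157
83 157 158 158 157 160 157 162 160 158 160 161 160 161 159 158 159 157 158 158 153 156 159 157 158 155 155 156 154 155 156
86 159 159 158 158 158 157 157 157 156 159 158 155 153 162 164 165 166 158 154 152 159 156 157 157 156 156 155 155 157 158
89 158 159 158 158 160 157 158 159 158 158 158 175 180 180 180 178 179 178 180 174 161 154 159 157 156 158 157 156 155 157
92 156 154 155 157 153 157 157 160 152 168 179 177 176 178 179 176 177 177 177 175 176 170 149 157 155 153 154 156 155 154
95 154 156 155 155 154 155 155 151 166 175 175 175 174 15
[... 5308 characters left out ...]
  13  21   8   7  59  76  77  76  48  21  29  24  23  90  95
282  97  33  26  20  22  33  75  78  77  73  11  20  22  29  25  27  26  27  30  13  41  77  76  76  66  14  18  22  20  73  92
286  91  21  15  24  19  42  77  75  76  69  17  22  32  34  32  32  30  33  29  27  30  77  76  74  72  11  21  17  19  83 193
290  67  21  20  17  16  60  81  78  79  58  18  28  35  36  33  32  34  36  32  21  26  73  77  78  77  20  19  23  23  39 207
294  35  18  21  22  22  70  76  74  79  45  11  23  28  38  37  39  36  39  26  21  18  76  78  79  78  28  17  14  15  22 182
298  15  18  22  21  18  60 150 192 196 116  40  20  38  33  35  35  36  36  32  29  49 194 196 173  98  26  13  20  17  12 121
```

Run:
```python
from fit import *
g=pickle.load(open('w10.pkl','rb')); V=g['img'].mean(2)
def tool(px,zt):
    P=atz(g,px,g['_p'][2]-zt); return (g['_M'].T@(P-g['_p'])).round(4)
b=blob(V<125,(279,114)); m=cv2.moments(b); c=(m['m10']/m['m00'],m['m01']/m['m00']); print('cyl',c,b.sum(),atz(g,c,.062).round(4))
sub=V[98:130,268:292]; ys,xs=np.where(sub<60); print('slot',xs.mean()+268,ys.mean()+98,xs.min()+268,xs.max()+268,ys.min()+98,ys.max()+98, atz(g,(xs.mean()+268,ys.mean()+98),.062).round(4))
print('blade sides',tool((274.8,236),.106),tool((283.3,236),.106))
for r in range(226,246): print(r,V[r,268:292].astype(int))
for r in (231,232,233,234): print(r,'nose',tool((279,r),.110),tool((279,r),.102))
for r in (239,240,241): print(r,'bow',tool((279,r),.075),tool((279,r),.071))
print('neck',[tool((c,258),.0775) for c in(260,301)])
```

```text
cyl (278.711937716263, 113.75346020761246) 1156.0 [0.4635 0.172  0.062 ]
slot 278.9516129032258 113.28225806451613 275 283 106 121 [0.4632 0.1723 0.062 ]
blade sides [ 0.0064 -0.0011  0.106 ] [0.0064 0.0039 0.106 ]
226 [193 193 193 192 195 193 193 193 190 188 189 191 193 192 194 197 194 197
 198 198 197 198 197 194]
227 [191 192 189 194 193 196 192 192 191 191 193 195 195 193 194 193 194 197
 195 195 195 194 196 193]
228 [192 192 192 190 193 193 193 192 190 192 193 195 197 194 194 195 195 192
 195 192 193 194 195 192]
229 [192 190 192 189 190 192 193 193 193 193 193 195 196 196 194 192 191 193
 191 191 192 192 193 194]
230 [192 190 191 192 194 195 193 191 191 196 194 196 199 196 196 195 192 192
 192 188 190 192 193 194]
231 [192 191 193 194 192 191 194 195 190 193 196 198 197 199 196 196 196 193
 191 189 192 191 191 196]
232 [190 191 192 192 191 193 188 181 180 181 186 185 182 182 182 186 192 194
 192 191 192 193 195 196]
233 [192 192 194 193 194 191 169 132 122 120 121 121 122 119 126 153 184 195
 192 194 192 197 194 192]
234 [192 193 194 194 194 191 164 105  77  76  80  80  80  75 
[... 931 characters left out ...]
 12   7  13
   2  10  36  86 148 187]
244 [111  40   5  17   7   7   7  17  15  11  20  10  16   4   6   5  11   4
  20   9  15  61 138 186]
245 [ 81  20   7   8  10  14   7   6   6  13  10   3   2  14  13  17  12  18
  10   7  12  56 121 172]
231 nose [0.0079 0.0014 0.11  ] [0.0112 0.0014 0.102 ]
232 nose [0.0073 0.0014 0.11  ] [0.0105 0.0014 0.102 ]
233 nose [0.0066 0.0014 0.11  ] [0.0099 0.0014 0.102 ]
234 nose [0.006  0.0014 0.11  ] [0.0093 0.0014 0.102 ]
239 bow [0.0179 0.0014 0.075 ] [0.0196 0.0014 0.071 ]
240 bow [0.0173 0.0014 0.075 ] [0.0191 0.0014 0.071 ]
241 bow [0.0168 0.0014 0.075 ] [0.0186 0.0014 0.071 ]
neck [array([ 0.0062, -0.0082,  0.0775]), array([0.0062, 0.0126, 0.0775])]
```

```bash
cat > key.py <<'E'
from ins import *
O=down(np.pi/2-.2264); M=None
def go(T,z,feed=.05): manip.line_to((*T,z),O,feed=feed)
E
python3 - <<'E'
from key import *
T=np.array([.4639,.1706])
manip.move_ptp((*T,.20),O); go(T,.176); manip.hold(.15)
f0=cf(); np.save('f0.npy',f0); print(f0,rot()[0]); z=.176
while z>.158:
    z-=.001; go(T,z,.04); f=cf()-f0; p=rot()[0]
    print(round(z,4),(p*1e3).round(1),f.round(1))
    if f[2]>6: break
print(manip.read_state()['time_s'])
E
```

```text
[-0.23697435 -0.49362646 -0.27577147] [0.46409895 0.17064206 0.1762445 ]
0.175 [463.9 170.6 175.1] [ 0.3  0.1 -0.3]
0.174 [463.9 170.6 174. ] [-0.6  1.2  0.1]
0.173 [463.9 170.6 172.9] [-0.2  1.   0.4]
0.172 [463.9 170.6 171.9] [0.8 0.3 0.2]
0.171 [463.9 170.6 170.9] [ 0.8 -0.3 -0.2]
0.17 [463.9 170.6 169.9] [ 0.3  0.6 -0.7]
0.169 [463.9 170.6 168.9] [ 0.3  0.1 -0.6]
0.168 [463.9 170.6 167.9] [0.5 0.5 0.2]
0.167 [463.9 170.6 167. ] [0.4 0.5 0.4]
0.166 [463.8 170.6 165.9] [0.4 1.1 0.3]
0.165 [463.9 170.6 164.9] [0.5 0.4 0.2]
0.164 [463.9 170.6 164. ] [0.5 0.1 0.3]
0.163 [463.8 170.6 162.9] [ 0.7  0.7 -1. ]
0.162 [463.9 170.6 161.9] [0.1 0.6 0.1]
0.161 [463.9 170.6 160.9] [ 0.5 -1.  -0.2]
0.16 [463.9 170.6 159.9] [ 0.4 -0.3  0.1]
0.159 [463.9 170.6 158.9] [ 0.7  0.7 -0.1]
0.158 [464.1 170.6 158.1] [ 1.6 -0.1  0.1]
35.4833
```

Run:
```python
from key import *
T=np.array([.4639,.1706]); f0=np.load('f0.npy'); ax=np.array([-.9745,.2245]); z=.158
n=0
while z>.1405 and n<40 and manip.read_state()['time_s']<56:
    f=cf()-f0; p=rot()[0]
    print(round(z,4),(p*1e3).round(1),f.round(1))
    if p[2]<.1435 and f[2]>7: break
    if f[2]<7: z-=.001; go(T,z,.05)
    else:
        for d in(.0015,-.0015): go(T+d*ax,z,.04)
        go(T,z,.04)
    n+=1
print(manip.read_state()['time_s'],manip.read_state()['grip_width'])
```

```text
0.158 [464.1 170.6 158.1] [ 1.6 -0.1  0.1]
0.157 [464.4 170.6 157.2] [ 2.5 -0.7  1.2]
0.156 [464.6 170.6 156.2] [5.6 0.6 1. ]
0.155 [464.7 170.6 155.3] [ 6.  -0.3  1.4]
0.154 [465.  170.6 154.3] [6.4 0.  1.2]
0.153 [465.  170.6 153.2] [ 7.4 -0.2 -0.4]
0.152 [465.  170.5 152.3] [ 6.8 -0.4  1.5]
0.151 [465.  170.6 151.4] [6.4 0.3 1.4]
0.15 [464.7 170.7 150.5] [5.1 1.3 4.1]
0.149 [464.1 170.8 149.1] [4.6 2.2 2.1]
0.148 [463.7 170.7 147.9] [4.6 2.7 2. ]
0.147 [463.5 170.4 146.8] [ 3.1 -1.   4.4]
0.146 [463.6 170.7 145.6] [3.6 2.2 0. ]
0.145 [463.5 170.5 144.5] [ 3.7  0.2 -2.1]
0.144 [463.6 170.7 143.4] [ 3.   2.9 -6.6]
0.143 [463.6 170.6 143. ] [1.4 1.7 0.2]
0.142 [463.6 170.5 142.3] [-0.9  0.2  5.1]
0.141 [463.7 170.5 142.2] [-2.6  0.1 14.9]
39.7333 0.010076970513245027
```

Run:
```python
from key import *
f0=np.load('f0.npy'); L=np.array([.4629,.1707]); c=.0008; y0=np.pi/2-.2264
m0=np.array(manip.read_state()['moment']); a=0
while a<1.72:
    a+=.12 if a<1.4 else .05
    y=y0-a; tx=np.array([-np.sin(y),np.cos(y)])
    manip.line_to((*(L-c*tx),.1416),down(y),feed=.05)
    s=manip.read_state(); M=rot()[1]; act=y0-np.arctan2(M[1,1],M[0,1])
    print(round(a,2),round(act,3),(np.array(s['position'])*1e3).round(1),(s['contact_force']-f0).round(1),(s['moment']-m0).round(3),round(s['time_s'],2))
    if a>1.4 and abs((s['moment']-m0)[2])>.6 or np.abs(s['contact_force']-f0).max()>25: break
```

```text
0.12 0.119 [463.6 170.3 142.3] [-1.6  0.3  9. ] [-0.046 -0.298  0.03 ] 40.0
0.24 0.239 [463.5 170.2 142.3] [-2.  -0.1 11.1] [-0.071 -0.299  0.014] 40.27
0.36 0.359 [463.4 170.1 142.2] [-1.8  0.6  9.7] [-0.003 -0.264  0.066] 40.53
0.48 0.479 [463.4 170.1 142.3] [-1.8  0.2  9.5] [-0.001 -0.266  0.101] 40.8
0.6 0.599 [463.3 170.  142.2] [-2.5  0.   9.9] [-0.059 -0.253  0.077] 41.07
0.72 0.719 [463.2 170.  142.2] [-2.7 -0.3 10.1] [-0.036 -0.206  0.088] 41.33
0.84 0.839 [463.1 169.9 142.2] [-1.4 -0.2  9.6] [ 0.055 -0.23   0.07 ] 41.6
0.96 0.959 [463.  169.9 142.2] [-2.3 -0.5  9.5] [ 0.044 -0.257  0.176] 41.87
1.08 1.079 [462.8 169.9 142.2] [-1.8  0.7  9.4] [ 0.091 -0.192  0.147] 42.13
1.2 1.199 [462.8 169.9 142.2] [-3.   0.6 10.4] [ 0.132 -0.226  0.115] 42.4
1.32 1.319 [462.7 169.9 142.3] [-2.5  1.  10.5] [ 0.098 -0.266  0.148] 42.67
1.44 1.439 [462.5 169.9 142.3] [-2.9  1.2  8.6] [ 0.112 -0.192  0.109] 42.93
1.49 1.489 [462.5 169.9 142.3] [-3.   1.1  9.2] [ 0.147 -0.275  0.155] 43.18
1.54 1.539 [462.4 169.9 142.2] [-2.1  0.7  9. ] [ 0.136 -0.22   0.176] 43.43
1.59 1.589 [462.7 169.9 142.3] [-1.2  0.5  8.9] [ 0.003 -0.439  0.143] 43.68
1.64 1.639 [462.6 169.9 142.3] [-2.3  0.2  8.1] [ 0.01  -0.395  0.124] 43.93
1.69 1.688 [462.5 169.9 142.3] [-1.3  1.2  9. ] [-0.036 -0.385  0.264] 44.18
1.74 1.737 [462.5 169.9 142.3] [-1.9 -0.   9.7] [-0.011 -0.292  0.646] 44.43
```

Run:
```python
from fit import *
manip.hold(.8)
s=manip.read_state(); print(s['moment'],s['contact_force'],s['grip_width'],s['time_s'])
c=shot('top'); save('t2.png',c['img'])
for n,z in dict(cartridge=.03,honey_jar=0,jam_tub=0,orange=0,pepper_shaker=0).items():
    for r in manip.landmark_of(n,c)[:5]: print(n,round(r['confidence'],2),atz(c,r['pixel'],z).round(3))
```

```text
[0.07483528 0.34810866 0.64007215] [-2.63117866 -0.69617096  9.47263444] 0.010413192875540713 45.2333
cartridge 0.82 [ 0.413 -0.417  0.03 ]
cartridge 0.77 [ 0.426 -0.234  0.03 ]
cartridge 0.74 [ 0.533 -0.578  0.03 ]
cartridge 0.56 [ 0.494 -0.447  0.03 ]
cartridge 0.22 [ 0.624 -0.44   0.03 ]
honey_jar 0.72 [ 0.625 -0.279  0.   ]
jam_tub 0.67 [ 0.377 -0.151  0.   ]
orange 0.81 [ 0.623 -0.44   0.   ]
pepper_shaker 0.74 [0.634 0.042 0.   ]
```

The key stays hard against its stop and the bystanders haven't moved, so I'm handing in.

```bash
python3 -c "
from rig import manip
print(manip.close_job())"
```

```text
the job is handed in; nothing more can be done
None
```

I handed the job in at about 45 s: the white cartridge is pressed down flush in the recess, and the key is fully in, turned clockwise to its stop and still held there. The verdict was not shown.

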